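Snug down the loose flux-jar cap and set the jar aside for rework

TASK

Of the three flux jars in the wooden rack, one has a loose cap: its wing stands askew to the jar's sides. While that jar still stands in the rack, gently twist its cap clockwise until it is fully tight and its wing lines up with the row like the others, then lift the jar by the wing and set it upright in the shallow plywood rework tray. Leave the two tight jars where they stand.

Things in the scene. Friction and masses are not known exactly. Their poses are not given: they have to be found in the camera images.
- loose_wing (a point): Centre of the wing on the loose jar's cap, the one wing standing askew: an upright black bar 42 mm long (point y), 12 mm thick (point x), 32 mm tall (16 mm above and below this point). The point turns with the cap, z up. The cap's disc, 32 mm across, has its top 16 mm below this point; the white jar, 46 mm square and 52 mm high, has its underside 78 mm below it. 0.2 kg. Grip across the 12 mm.
- loose_cap (a joint): Turn of the loose cap on its jar, rad: 0 = fully tight against its stop, wing along the row and parallel to the jar's sides; grows anticlockwise seen from above. Starts at 0.55 to 1.1; turn clockwise to tighten. Turns easily (0.01 N m), stays where left. The jar's foot sits in a square rack pocket 14 mm deep, 1.5 mm play each side, so the jar turns along only a few degrees; it lifts straight out.
- tray_in (a point): Centre of the inner floor of the rework tray, a fixed square plywood tray 130 mm outside, 120 mm inside, walls 5 mm thick and 28 mm high; x and y axes along its sides, z up.
- tight_a_wing (a point): Centre of the wing of one tight jar (same shape and sizes as the loose jar, wing along the row): to be left alone. Jars stand 105 mm apart in a row, in any order, in a wooden rack 80 x 300 mm and 24 mm high.
- tight_b_wing (a point): Centre of the wing of the other tight jar, likewise to be left alone.
Not all that is in view belongs to the job. What is shaped like the part that bears loose_wing but purple is not meant. Several things look just like the part that bears tray_in: the one meant starts nearest to the robot's base.

How it is judged:
By the outcome, as a careful person would: the job done as asked, in the order asked, and still so for the second after the job is handed in, with the robot touching nothing.
It also fails if it takes over 48 s, if anything falls off the work surface, if the arm or the gripper's body presses on something with over 40 N, if the wrist force passes 120 N, or if a joint passes its speed limit or range.

ROBOT

A 6-joint arm with a two-finger parallel gripper is mounted at the origin on the work surface. World frame = base frame: x ahead of the robot, y to its left, z up, the work surface at z = 0. Lengths are in m, angles in rad, forces in N, time in s.
With the tool pointing down it reaches from about 0.25 to 0.725 m from the base axis. Payload 9.7 kg.
Tool frame: the origin (TCP) lies on the mounting face of the last link; the fingertips stand tip_reach ahead of it and the grasp point (between the pads) lies 155 mm ahead of it (tip_reach is the distance from the TCP to the fingertips, in m); z points along the fingers, y is the direction in which the jaws open and shut (so a half turn about z gives the same grasp; the last joint's range is limited). The gripper opens to 85 mm and grips with 20 to 120 N. Pads are 22 mm wide; open, the fingers measure 114 mm over their backs; the gripper's body (76 mm by 85 mm) begins 54 mm behind the grasp point. The pads swing forward as they close: fully open they stand 13 mm farther back than shut.
Start: joints at [-1.189, 0.087, 0.176, 1.66, 0, 1.571], TCP at [0.205, -0.51, 0.405] pointing down, gripper open.
Joint ranges: [-3.13, 3.13], [-0.85, 1.81], [-1.15, 1.24], [-2.2, 2.28], [-1.44, 1.52], [-3.14, 3.14]. Speed limits (rad/s): [2.22, 2.22, 2.57, 3.14, 3.14, 3.14].

INTERFACE

Orientations are given as a rotation vector (axis times angle).
In Python, from station import observe, camera, close_job, cut_out, tip_reach gives the robot as it stands. The module is installed in compiled form; this text tells all that it offers.
- The arm moves only by the tool arm_command, never from a script. Its argument "steps" is a list of rows, each a list of 2 entries, a list of its own where there are three numbers: the shift along the tool's x, y, z scaled (see below), then the turn, a rotation vector about the tool's x, y, z scaled (see below). A call has exactly 8 rows; each row shifts and turns the commanded pose from where the row before left it, along the tool's axes as they then stand; what a row does not reach is not made up. The controller multiplies each number of a shift by 400 mm and each number of a turn by 180 degrees. A row lasts 1/10 s, in which the tool goes at most 50 mm and 8.59 degrees, less where a joint would pass 70% of its speed; a pose out of reach is approached as far as the arm can. A call with a number of a shift or a turn outside -1 to 1 is refused whole. A call with a gripper value outside its range is refused whole. "hand" is the opening, from 0 (shut) to 1 (fully open), set as the call begins (left out, the last holds). The fingers move at their own pace and stop on an object; "newtons" is the grip in N (left out, the last holds). Time passes only in rows, so rows that do not move let the fingers close, or fill a call up. It gives the time, the measured TCP pose, the force and the opening at its end, in the units of the state.
- observe(): the state, without advancing time (a new reading comes with each control period).
- camera(name): name is "scene" or "top" or "wrist"; returns a dict with "img" (384x512x3 uint8, red, green, blue), "K" (3x3 intrinsics, pixels), "R" (3x3) and "t" (3): a world point X has camera coordinates R X + t. Camera axes: x right, y down, z forward; pixel columns grow to the right and rows downward; lengths in m; the calibration is good to about 2 mm. A picture is of the moment at which its call begins. There is no depth.
- close_job(): hands the job in, once; it reports no verdict.
Trained networks look in a picture, given as the dict that the camera call returned (one of the last four; its "shot" number tells which), for a name from the list of things; names that differ only in an ending like _2 or _b are one class to them, and where a whole thing is asked for, a point or a joint stands for the part that bears it (a point fixed in the world has none). Each returns a list of dicts, best first, with "conf" (0 to 1); they miss things now and then, are a little off and sometimes report something else, mostly with a low value. They report only what shows in the picture. A call takes as long as a camera call. They do not tell look-alikes from the thing itself.
- cut_out(picture, label): "region" (384x512 bool, what is visible of it) and "centre" ([column, row] in pixels, amid what is visible of it).
The state is a dict: "time_s": time; "joint_pos": joint angles; "qd": joint speeds; "tau": joint torques, N m; "ee_pos": TCP position; "ee_rot": TCP orientation; "force": force on the tool from outside, world axes, zero at the start; "wrist_torque": the same for the moment, N m; "finger_gap": opening from 0.0 (shut) to 1.0 (fully open).
Only numpy, scipy, OpenCV 4.12 (cv2) and the standard library are available. Lean on these libraries where they do the work, as an engineer would, in place of code of your own. Each camera call takes 0.05 s, during which the arm holds its last target. There are 200 camera calls.

## Working session

There is one attempt and no reset: what is moved stays moved. The work goes in short steps, Python scripts to look and compute and a tool call to move; the robot and the scene stay as the last step left them, time stands still between calls to the robot, and variables do not carry over. Pictures are saved under pics/ and viewed, about 8 in all and at most 12, crops included, and the job is handed in when it is done.

Besides the shell and the picture viewer there is one more tool, called after "Emit:" by a JSON object that holds its "name" and its "arguments". arm_command: Moves the arm, as the interface text tells. Shifts and turns lie within -1 to 1; 1 stands for 400 mm of shift or 180 degrees of turn. Its arguments: {"type":"object","properties":{"steps":{"type":"array","items":{"type":"array"}},"hand":{"type":"number"},"newtons":{"type":"number"}},"required":["steps"]}

```bash
mkdir -p pics; cat > h.py <<'E'
import numpy as np, cv2
from station import observe, camera, close_job, cut_out, tip_reach
from scipy.spatial.transform import Rotation as Ro
def save(p,n): cv2.imwrite('pics/'+n,p['img'][:,:,::-1])
def proj(p,X):
    c=p['R']@np.asarray(X,float)+p['t']; u=p['K']@c; return u[:2]/u[2]
def ray(p,uv):
    d=p['R'].T@np.linalg.inv(p['K'])@np.array([uv[0],uv[1],1.]); return -p['R'].T@p['t'],d
def atz(p,uv,z):
    o,d=ray(p,uv); return o+d*(z-o[2])/d[2]
def tri(obs):
    A=np.zeros((3,3));b=np.zeros(3)
    for p,uv in obs:
        o,d=ray(p,uv); d=d/np.linalg.norm(d); M=np.eye(3)-np.outer(d,d); A+=M;b+=M@o
    return np.linalg.solve(A,b)
E
python3 - <<'E'
from h import *
print(tip_reach if not callable(tip_reach) else tip_reach()); s=observe(); print({k:np.round(v,3) for k,v in s.items()})
ps=[]
for n in ['top','scene']:
    p=camera(n); save(p,n+'1.png')
    print(n,np.round(-p['R'].T@p['t'],3))
    for l in ['loose_wing','tray_in','tight_a_wing']:
        for r in cut_out(p,l): print(l,round(r['conf'],2),np.round(r['centre']),r['region'].sum(),np.round(atz(p,r['centre'],0.085),3),np.round(atz(p,r['centre'],0.0),3))
    ps.append(p['img'])
cv2.imwrite('pics/both1.png',cv2.resize(np.vstack(ps),(448,600))[:,:,::-1]) 
E
```

```text
0.1734
{'time_s': np.float64(0.0), 'joint_pos': array([-1.189,  0.087,  0.175,  1.66 , -0.   ,  1.571]), 'qd': array([ 0.001, -0.001, -0.001,  0.   , -0.   , -0.002]), 'tau': array([ 0.0000e+00, -5.2039e+01,  4.6480e+01,  1.6000e-02, -0.0000e+00,
       -0.0000e+00]), 'ee_pos': array([ 0.205, -0.51 ,  0.404]), 'ee_rot': array([-3.083, -0.596,  0.   ]), 'force': array([ 0.445, -0.492, -0.458]), 'wrist_torque': array([-0.055,  0.008, -0.031]), 'finger_gap': np.float64(0.996)}
top [0.502 0.125 0.982]
loose_wing 0.68 [394. 214.] 189 [ 0.543 -0.253  0.085] [ 0.546 -0.289  0.   ]
loose_wing 0.61 [376. 174.] 174 [ 0.646 -0.209  0.085] [ 0.659 -0.24   0.   ]
tray_in 0.91 [128. 172.] 2450 [0.644 0.427 0.085] [0.658 0.456 0.   ]
tray_in 0.7 [200. 210.] 2422 [0.549 0.244 0.085] [0.554 0.255 0.   ]
tight_a_wing 0.84 [352. 226.] 412 [ 0.513 -0.144  0.085] [ 0.514 -0.17   0.   ]
scene [1.236 0.748 0.717]
loose_wing 0.47 [166. 167.] 132 [ 0.677 -0.183  0.085] [ 0.602 -0.308  0.   ]
tray_in 0.98 [302. 229.] 1897 [0.614 0.302 0.085] [0.53  0.242 0.   ]
tray_in 0.69 [341. 295.] 3100 [0.722 0.491 0.085] [0.653 0.457 0.   ]
tight_a_wing 0.89 [216. 158.] 389 [ 0.536 -0.114  0.085] [ 0.441 -0.23   0.   ]
```

View pics/top1.png

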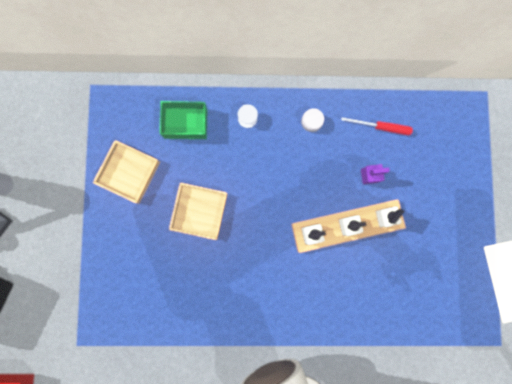

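View pics/scene1.png

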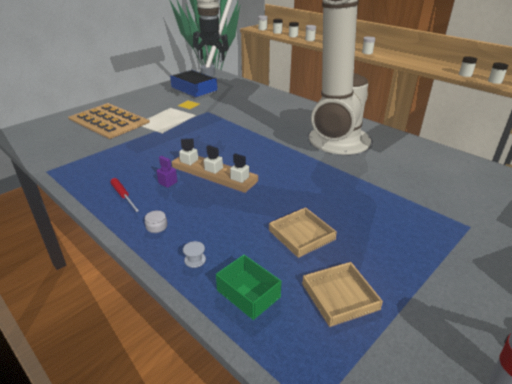

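The jars in the rack are at pixels (314,235), (354,226) and (394,215) in the top view. The purple decoy is at (376,174). The trays are at (200,210), which is nearer the base, and at (128,172). The likely loose jar is (394,215), so I'll check it in a crop.

```bash
cat >> h.py <<'E'
def plan(T,yaw=None,s=None):
    """tool-frame shift to TCP target T (units) and turn about tool z (units) so tool y has world yaw (mod pi)"""
    s=s or observe(); R=Ro.from_rotvec(s['ee_rot']).as_matrix()
    d=R.T@(np.array(T)-s['ee_pos'])/0.4; print('pos',np.round(s['ee_pos'],4),'shift',np.round(d,4),'rows',np.linalg.norm(d)*8)
    y=R[:,1]; print('tilt z',np.round(R[:,2],4),'yaw y',np.degrees(np.arctan2(y[1],y[0])),'q6',s['joint_pos'][5])
    if yaw is not None:
        a=np.arctan2(y[1],y[0])-yaw; a=(a+np.pi/2)%np.pi-np.pi/2; print('turn deg',np.degrees(a),'units',a/np.pi,'rows',abs(np.degrees(a))/8.59)
E
python3 - <<'E'
from h import *
a=cv2.imread('pics/top1.png')[160:260,285:415]; b=cv2.imread('pics/scene1.png')[125:200,150:265]
a=cv2.resize(a,(520,400),interpolation=cv2.INTER_CUBIC);cv2.imwrite('pics/crop.png',a)
p=camera('wrist');R=Ro.from_rotvec(observe()['ee_rot']).as_matrix();c=-p['R'].T@p['t']
print('cam in tool',R.T@(c-observe()['ee_pos']),R.T@p['R'].T, p['K'])
plan([0.5,-0.2,0.40])
E
```

```text
cam in tool [6.72243640e-02 1.77692547e-05 3.19207094e-02] [[ 1.27254311e-03 -9.65501634e-01 -2.60393885e-01]
 [ 9.99998560e-01  1.52111455e-03 -7.53079540e-04]
 [ 1.12318845e-03 -2.60392551e-01  9.65502179e-01]] [[303.75615752   0.         248.69989329]
 [  0.         303.75615752 194.60235521]
 [  0.           0.           1.        ]]
pos [ 0.2049 -0.5104  0.4047] shift [ 0.9737 -0.4452  0.0116] rows 8.565882689931335
tilt z [-1.e-04  1.e-04 -1.e+00] yaw y -68.12455222635619 q6 1.5707985608710648
```

View pics/crop.png

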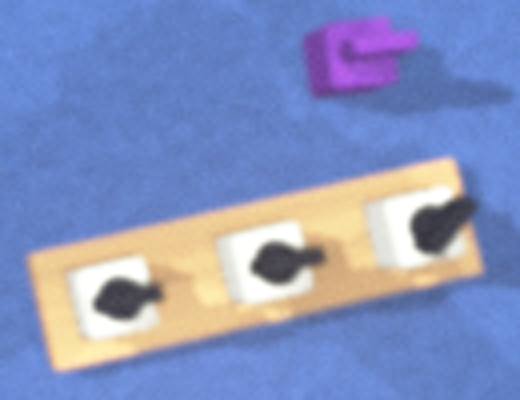

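The right-hand jar, at (394,215), has the askew wing; the other two wings lie along the row. I'll move over the rack for a wrist view.

Emit:
{"name": "arm_command", "arguments": {"steps": [[[0.114, -0.05, 0], [0, 0, 0]], [[0.114, -0.05, 0], [0, 0, 0]], [[0.114, -0.05, 0], [0, 0, 0]], [[0.114, -0.05, 0], [0, 0, 0]], [[0.114, -0.05, 0], [0, 0, 0]], [[0.114, -0.05, 0], [0, 0, 0]], [[0.114, -0.05, 0], [0, 0, 0]], [[0.114, -0.05, 0], [0, 0, 0]]], "hand": 1, "newtons": 30}}

```text
time_s: 1.25
ee_pos: [0.4849, -0.2242, 0.405]
ee_rot: [3.084, 0.596, 0.001]
force: [1.0, -0.5, -0.2]
finger_gap: 1.002
```

```bash
python3 - <<'E'
from h import *
import pickle
plan([0.53,-0.25,0.40])
p=camera('wrist'); save(p,'w1.png'); pickle.dump(p,open('w1.pkl','wb'))
for l in ['loose_wing','tight_a_wing']:
    for r in cut_out(p,l): print(l,round(r['conf'],2),np.round(r['centre']),r['region'].sum(),np.round(atz(p,r['centre'],0.085),3))
E
```

```text
pos [ 0.4849 -0.2242  0.405 ] shift [0.0806 0.1019 0.0125] rows 1.044136833626699
tilt z [ 6.e-04 -4.e-04 -1.e+00] yaw y -68.12032930917263 q6 2.3266943723346145
loose_wing 0.94 [300. 139.] 1143 [ 0.543 -0.252  0.085]
loose_wing 0.75 [315.   8.] 984 [ 0.648 -0.219  0.085]
tight_a_wing 0.61 [194. 124.] 2440 [ 0.519 -0.156  0.085]
```

View pics/w1.png

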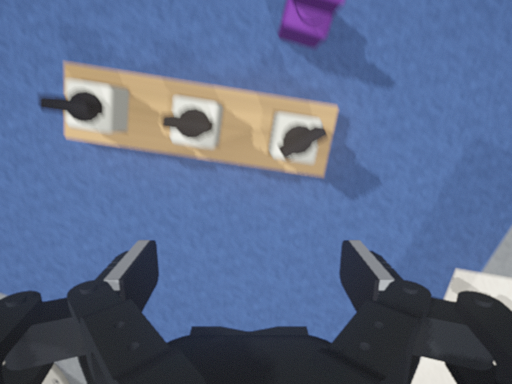

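The view confirms it: the right-hand wing at (300,139) is askew by about 35°, while the wings at (194,124) and (85,105) lie along the row. Purple is ruled out. I'll turn to be across the wing and move in for a second, closer view.

Emit:
{"name": "arm_command", "arguments": {"steps": [[[0.0715, 0.0935, 0], [0, 0, 0]], [[0.0715, 0.0935, 0], [0, 0, 0]], [[0, 0, 0], [0, 0, -0.0465]], [[0, 0, 0], [0, 0, -0.0465]], [[0, 0, 0], [0, 0, -0.0465]], [[0, 0, 0], [0, 0, -0.0465]], [[0, 0, 0], [0, 0, -0.0465]], [[0, 0, 0], [0, 0, -0.0465]]]}}

```text
time_s: 2.2
ee_pos: [0.564, -0.2753, 0.4048]
ee_rot: [-2.536, -1.854, 0.0]
force: [-1.2, -0.1, -0.0]
finger_gap: 1.002
```

Emit:
{"name": "arm_command", "arguments": {"steps": [[[0, 0, 0.0235], [0, 0, -0.0465]], [[0, 0, 0.0235], [0, 0, -0.0465]], [[0, 0, 0.0235], [0, 0, -0.0465]], [[0, 0, 0.0235], [0, 0, -0.0465]], [[0, 0, 0.0235], [0, 0, -0.0465]], [[0, 0, 0.0235], [0, 0, -0.0465]], [[0, 0, 0.0235], [0, 0, -0.0465]], [[0, 0, 0.0235], [0, 0, -0.0465]]]}}

```text
time_s: 3.0
ee_pos: [0.564, -0.2752, 0.3293]
ee_rot: [1.092, 2.946, -0.0]
force: [0.5, -0.4, -0.2]
finger_gap: 1.0
```

```bash
cat > fit.py <<'E'
from h import *
import sys,pickle
from scipy.optimize import minimize
# silhouettes of wing box + cap disc against dark pixels, fitted in several views at once
box=np.array([[x,y,z] for x in(-.006,.006) for y in(-.021,.021) for z in(-.016,.016)])
t=np.linspace(0,2*np.pi,24)
def model(p,q):
    c=np.array(q[:3]);R=Ro.from_euler('z',q[3]).as_matrix(); m=np.zeros((384*2,512*2),np.uint8)
    disc=np.vstack([np.c_[.016*np.cos(t),.016*np.sin(t),0*t+h] for h in(-.016,-.026)])
    for P in (box,disc):
        uv=np.array([proj(p,R@v+c) for v in P]); h=cv2.convexHull((uv*2*16+8).astype(np.int32)); cv2.fillConvexPoly(m,h,255,shift=4)
    return cv2.resize(m,(512,384),interpolation=cv2.INTER_AREA)/255.
def dark(p,q):
    g=p['img'].max(2).astype(float); m=np.clip((115-g)/30,0,1)
    u=proj(p,q[:3]).astype(int); w=np.zeros_like(m); r=int(.045*p['K'][0,0]/(p['R']@q[:3]+p['t'])[2]); w[max(0,u[1]-r):u[1]+r,max(0,u[0]-r):u[0]+r]=1
    return m,w
def fit(ps,q0):
    q0=np.array(q0,float); dw=[dark(p,q0) for p in ps]
    S=np.array([.01,.01,.01,.2])
    f=lambda x:sum((abs(model(p,q0+x*S)-m)*w).sum()/w.sum() for p,(m,w) in zip(ps,dw))
    b=min((minimize(f,np.r_[0,0,0,a],method='Nelder-Mead',options=dict(initial_simplex=np.vstack([[0,0,0,a],np.array([0,0,0,a])+np.eye(4)*.6]),xatol=.005,fatol=1e-6)) for a in(-1,0,1)),key=lambda r:r.fun)
    q=q0+b.x*S; print('fit',np.round(q[:3],4),'yaw',np.degrees(q[3]),'res',b.fun); return q
E
python3 - <<'E'
from fit import *
plan([0.543,-0.252,0.262])
p=camera('wrist'); save(p,'w2.png'); p1=pickle.load(open('w1.pkl','rb')); pickle.dump(p,open('w2.pkl','wb'))
rs=cut_out(p,'loose_wing')
for r in rs: print(round(r['conf'],2),np.round(r['centre']),r['region'].sum())
c=rs[0]['centre']; print('tri',tri([(p1,[300,139]),(p,c)]))
q0=[.543,-.252,.088,np.radians(49)]   # point x axis = across wing
q=fit([p1,p],q0); fit([p],q0); 
o=p['img'].copy(); m=(model(p,q)>.5).astype(np.uint8); cs,_=cv2.findContours(m,0,1); cv2.drawContours(o,cs,-1,(255,255,0),1)
o1=p1['img'].copy(); m=(model(p1,q)>.5).astype(np.uint8); cs,_=cv2.findContours(m,0,1); cv2.drawContours(o1,cs,-1,(255,255,0),1)
cv2.imwrite('pics/f2.png',cv2.resize(np.hstack([o,cv2.resize(o1[84:196,230:380],(512,384))]),(800,300))[:,:,::-1])
E
```

```text
pos [ 0.564  -0.2752  0.3293] shift [0.0776 0.0099 0.1681] rows 1.4836459983140569
tilt z [-1.e-04 -2.e-04 -1.e+00] yaw y 49.319746645162084 q6 0.25601749240636595
0.9 [380. 234.] 1733
0.61 [244. 161.] 1827
tri [ 0.54653482 -0.22524343  0.24554989]
fit [ 0.5422 -0.2588  0.0612] yaw 52.80419890289287 res 0.03887609677117375
fit [ 0.5419 -0.2585  0.0648] yaw 52.1102003672349 res 0.005793313419117646
```

View pics/f2.png

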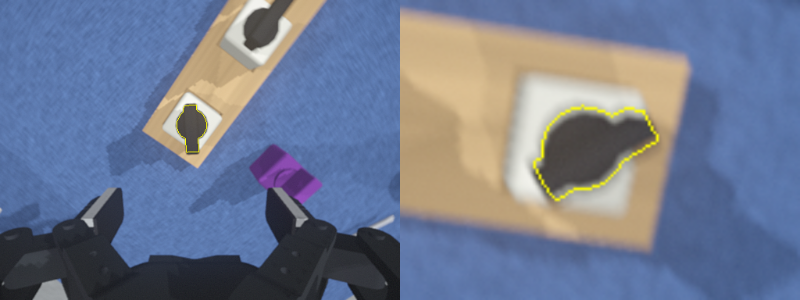

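```bash
python3 - <<'E'
from fit import *
p1=pickle.load(open('w1.pkl','rb'));p2=pickle.load(open('w2.pkl','rb'))
q0=[.543,-.252,.075,np.radians(51)]
for ps in ([p1],):fit(ps,q0)
for z in (.06,.075,.088):
    for p in(p1,p2):
        m,w=dark(p,np.array(q0)); S=np.array([.01,.01,.2]);g=np.array(q0)[[0,1,3]]
        f=lambda x:(abs(model(p,[(g+x*S)[0],(g+x*S)[1],z,(g+x*S)[2]])-m)*w).sum()/w.sum()
        r=minimize(f,[0,0,0],method='Nelder-Mead',options=dict(initial_simplex=np.vstack([np.zeros(3),np.eye(3)*.6])));x=g+r.x*S
        print(z,np.round(x[:2],4),np.degrees(x[2]),r.fun)
def big(p,q):
    u=proj(p,q[:3]).astype(int); return cv2.resize(p['img'][u[1]-50:u[1]+50,u[0]-50:u[0]+50],(400,400),interpolation=cv2.INTER_NEAREST)
cv2.imwrite('pics/big.png',np.hstack([big(p1,q0),big(p2,q0)])[:,:,::-1])
E
```

```text
fit [ 0.5403 -0.2703 -0.0064] yaw 51.48382654769591 res 0.015477547351643871
0.06 [ 0.5414 -0.2585] 56.08487473642392 0.03339657696727084
0.06 [ 0.5424 -0.2591] 52.811423812333885 0.0077659389474682644
0.075 [ 0.5421 -0.2547] 52.82740847378149 0.04299339300937767
0.075 [ 0.5407 -0.2574] 52.66048248560638 0.010644408260482371
0.088 [ 0.5415 -0.2515] 56.50267655696645 0.05460242225434597
0.088 [ 0.5403 -0.2567] 51.40281498180223 0.02480278862418388
```

View pics/big.png

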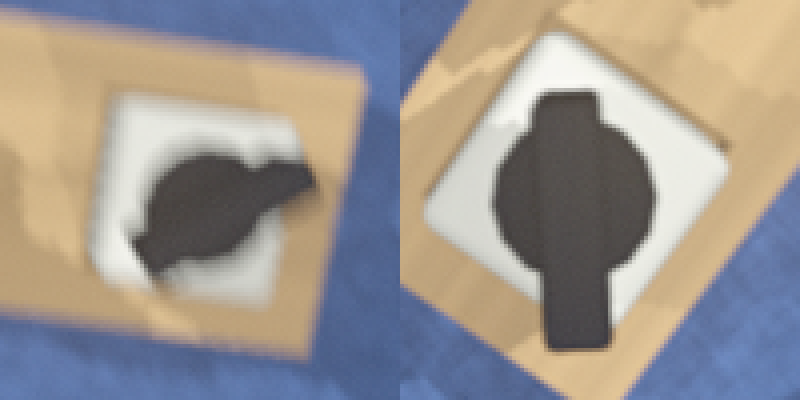

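Emit:
{"name": "arm_command", "arguments": {"steps": [[[0, 0.12, 0], [0, 0, 0]], [[0, 0.12, 0], [0, 0, 0]], [[0, 0.0, 0], [0, 0, 0]], [[0, 0, 0], [0, 0, 0]], [[0, 0, 0], [0, 0, 0]], [[0, 0, 0], [0, 0, 0]], [[0, 0, 0], [0, 0, 0]], [[0, 0, 0], [0, 0, 0]]], "hand": 0.6}}

```text
time_s: 3.9
ee_pos: [0.6273, -0.2023, 0.3297]
ee_rot: [1.101, 2.942, -0.0]
force: [0.2, 0.7, -0.9]
finger_gap: 0.602
```

```bash
sed -i "s|m=np.clip((115-g)/30,0,1)|m=np.clip((145-g)/40,0,1)*((p['img'].max(2).astype(int)-p['img'].min(2))<45)|" fit.py; python3 - <<'E'
from fit import *
p2=pickle.load(open('w2.pkl','rb'))
p=camera('wrist'); save(p,'w3.png'); pickle.dump(p,open('w3.pkl','wb'))
for r in cut_out(p,'loose_wing'): print(round(r['conf'],2),np.round(r['centre']),r['region'].sum())
q0=[.543,-.255,.075,np.radians(51)]
q=fit([p2,p],q0); fit([p],q0); fit([p2],q0)
t=camera('top'); print('top proj',proj(t,q[:3]))
def big(p,q):
    o=p['img'].copy(); m=(model(p,q)>.5).astype(np.uint8); cs,_=cv2.findContours(m,0,1); cv2.drawContours(o,cs,-1,(255,255,0),1)
    u=proj(p,q[:3]).astype(int); return cv2.resize(o[max(0,u[1]-50):u[1]+50,max(0,u[0]-50):u[0]+50],(400,400),interpolation=cv2.INTER_NEAREST)
cv2.imwrite('pics/big2.png',np.hstack([big(p2,q),big(p,q)])[:,:,::-1])
plan(q[:3]+[0,0,.17],q[3])
E
```

```text
0.92 [252. 239.] 1750
0.74 [105. 162.] 2772
fit [ 0.5394 -0.2573  0.082 ] yaw 51.78970153853359 res 0.035517825550634416
fit [ 0.5365 -0.2649  0.068 ] yaw 51.54894461080558 res 0.011209933278867103
fit [ 0.5414 -0.258   0.0696] yaw 52.30476915950085 res 0.004504870343730075
top proj [395.10140553 215.49503926]
pos [ 0.6275 -0.2019  0.3296] shift [ 0.0755 -0.249   0.1939] rows 2.5957263280408958
tilt z [ 1.e-04 -1.e-04 -1.e+00] yaw y 49.02326027618995 q6 0.4039727621012536
turn deg -2.7664412623436427 units -0.015369118124131347 rows 0.32205369759530184
```

View pics/big2.png

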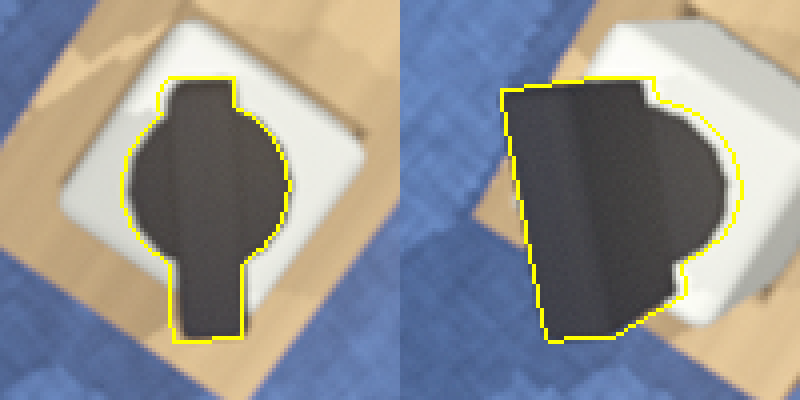

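```bash
python3 - <<'E'
from fit import *
import fit as F
P=[pickle.load(open(f'w{i}.pkl','rb')) for i in (2,3)]
g=np.array([.54,-.257,.082,np.radians(51.8)]);dw=[dark(p,g) for p in P]
b0=F.box.copy()
S=np.array([.01,.01,.01,.2,.1,.1])
def f(x):
    F.box=b0*[1+x[4]*.1,1+x[4]*.1,1+x[5]*.1]
    return sum((abs(model(p,g+x[:4]*S[:4])-m)*w).sum()/w.sum() for p,(m,w) in zip(P,dw))
# per-view pixel offset as calibration slack: shift t of camera (mm)
def f2(x):
    c=0
    for i,(p,(m,w)) in enumerate(zip(P,dw)):
        s=x[4+2*i:6+2*i]*.002
        pp=dict(p,t=p['t']+np.r_[s,0]); c+=(abs(model(pp,g+x[:4]*S[:4])-m)*w).sum()/w.sum()
    return c+.002*(x[4:]**2).sum()
F.box=b0
r=minimize(f,np.zeros(6),method='Powell');x=r.x;print('scale',np.round(g[:3]+x[:3]*.01,4),np.degrees(g[3]+x[3]*.2),1+.1*x[4:],r.fun)
F.box=b0
r=minimize(f2,np.zeros(8),method='Powell');x=r.x;print('slack',np.round(g[:3]+x[:3]*.01,4),np.degrees(g[3]+x[3]*.2),x[4:]*2,r.fun)
E
```

```text
scale [ 0.5395 -0.257   0.0829] 52.237180386107156 [0.96616288 0.98959917] 0.028830868325477953
slack [ 0.5395 -0.257   0.082 ] 51.65874030314525 [ 0.68654629 -0.06746935 -0.37891967  0.12456948] 0.03142024131310631
```

The two views agree: the wing is at (0.5395, −0.257, ~0.083–0.088), against about 0.088 nominal. Across-wing yaw is about 52°. I'll go above it.

Emit:
{"name": "arm_command", "arguments": {"steps": [[[0.0252, -0.083, 0.0247], [0, 0, 0]], [[0.0252, -0.083, 0.0247], [0, 0, 0]], [[0.0252, -0.083, 0.0247], [0, 0, 0]], [[0, 0, 0], [0, 0, -0.016]], [[0, 0, 0], [0, 0, 0]], [[0, 0, 0], [0, 0, 0]], [[0, 0, 0], [0, 0, 0]], [[0, 0, 0], [0, 0, 0]]]}}

```text
time_s: 4.85
ee_pos: [0.5401, -0.2567, 0.2999]
ee_rot: [1.024, 2.97, -0.0]
force: [-0.1, -1.1, 1.1]
finger_gap: 0.603
```

```bash
python3 - <<'E'
from fit import *
p=camera('wrist'); save(p,'w4.png'); pickle.dump(p,open('w4.pkl','wb'))
P=[p]+[pickle.load(open(f'w{i}.pkl','rb')) for i in (2,3)]
g=[.5395,-.257,.084,np.radians(52)]
q=fit(P,g)
for z in (.083,.088):
    m,w=dark(p,np.array(g)); S=np.array([.01,.01,.2]);h=np.array(g)[[0,1,3]]
    f=lambda x:(abs(model(p,[*(h+x*S)[:2],z,(h+x*S)[2]])-m)*w).sum()/w.sum()
    r=minimize(f,[0,0,0],method='Nelder-Mead',options=dict(initial_simplex=np.vstack([np.zeros(3),np.eye(3)*.6])));x=h+r.x*S
    print(z,np.round(x[:2],4),np.degrees(x[2]),r.fun)
# row direction from the rack's outline (wood) in the top view
t=camera('top'); hsv=cv2.cvtColor(t['img'],cv2.COLOR_RGB2HSV)
b=(t['img'][:,:,2]<t['img'][:,:,0]-25).astype(np.uint8); b[:190]=0;b[260:]=0;b[:,:285]=0;b[:,415:]=0
c=max(cv2.findContours(cv2.morphologyEx(b,cv2.MORPH_CLOSE,np.ones((9,9))),0,1)[0],key=cv2.contourArea)
bx=cv2.boxPoints(cv2.minAreaRect(c)); W=[atz(t,u,.024) for u in bx]; 
for i in range(4):
    d=W[(i+1)%4]-W[i]; print('edge',np.linalg.norm(d),np.degrees(np.arctan2(d[1],d[0])))
plan(q[:3]+[0,0,.167],q[3])
E
```

```text
fit [ 0.54   -0.2568  0.0831] yaw 52.896676123765694 res 0.12796862603065917
0.083 [ 0.5406 -0.2566] 52.49857051214896 0.09176683173269308
0.088 [ 0.5405 -0.2561] 50.96412340389326 0.09822336434573828
edge 0.3040277472333231 -76.64166930917763
edge 0.08220839646731411 -168.55925471948677
edge 0.30182062139785204 103.1539850455278
edge 0.08108772702414821 12.975492900178825
pos [ 0.54   -0.2567  0.2998] shift [-1.000e-04 -0.000e+00  1.243e-01] rows 0.9940308389508968
tilt z [ 0.  0. -1.] yaw y 51.95111846642145 q6 0.22025969806195822
turn deg -0.9455576573442492 units -0.00525309809635694 rows 0.11007656080841086
```

View pics/w4.png

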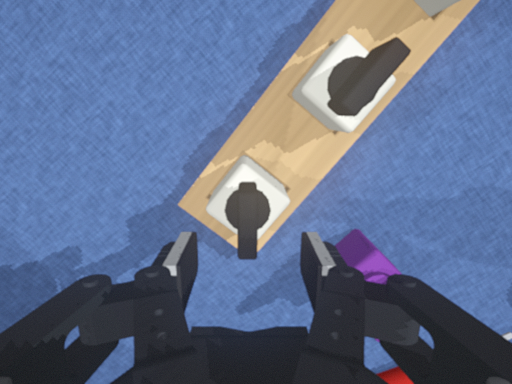

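The wing at (247,220) is centred between the pads and the fingers are clear of everything. Row edge is −76.8°, so the tight across-wing yaw is about 13°. Descending, then gripping gently.

Emit:
{"name": "arm_command", "arguments": {"steps": [[[0, 0, 0.025], [0, 0, 0]], [[0, 0, 0.025], [0, 0, 0]], [[0, 0, 0.025], [0, 0, 0]], [[0, 0, 0.025], [0, 0, 0]], [[0, 0, 0.0235], [0, 0, 0]], [[0, 0, 0], [0, 0, 0]], [[0, 0, 0], [0, 0, 0]], [[0, 0, 0], [0, 0, 0]]]}}

```text
time_s: 5.75
ee_pos: [0.5397, -0.2571, 0.251]
ee_rot: [1.024, 2.969, -0.0]
force: [-0.9, -0.4, 0.2]
finger_gap: 0.601
```

Emit:
{"name": "arm_command", "arguments": {"steps": [[[0, 0, 0], [0, 0, 0]], [[0, 0, 0], [0, 0, 0]], [[0, 0, 0], [0, 0, 0]], [[0, 0, 0], [0, 0, 0]], [[0, 0, 0], [0, 0, 0]], [[0, 0, 0], [0, 0, 0]], [[0, 0, 0], [0, 0, 0]], [[0, 0, 0], [0, 0, 0]]], "hand": 0, "newtons": 30}}

```text
time_s: 6.55
ee_pos: [0.5396, -0.2571, 0.2508]
ee_rot: [1.024, 2.969, -0.0]
force: [-1.1, -1.1, 4.5]
finger_gap: 0.131
```

```bash
python3 - <<'E'
from h import *
s=observe(); print({k:np.round(s[k],3) for k in('force','wrist_torque','finger_gap','time_s','joint_pos')}); plan([.54,-.257,.25],np.radians(13))
E
```

```text
{'force': array([-1.087, -1.106,  4.487]), 'wrist_torque': array([-0.197,  0.31 ,  0.018]), 'finger_gap': np.float64(0.131), 'time_s': np.float64(6.55), 'joint_pos': array([-0.445,  0.196,  0.   ,  1.375, -0.   ,  0.22 ])}
pos [ 0.5396 -0.2571  0.2508] shift [-0.0006  0.0008  0.0019] rows 0.017007318644190403
tilt z [ 4.e-04 -4.e-04 -1.e+00] yaw y 51.92942354150522 q6 0.21986572020156156
turn deg 38.929423541505216 units 0.21627457523058452 rows 4.531946861642051
```

Gripped: gap 0.131, or about 11 mm. Now twisting clockwise slowly.

Emit:
{"name": "arm_command", "arguments": {"steps": [[[0, 0, 0], [0, 0, 0.024]], [[0, 0, 0], [0, 0, 0.024]], [[0, 0, 0], [0, 0, 0.024]], [[0, 0, 0], [0, 0, 0.024]], [[0, 0, 0], [0, 0, 0.024]], [[0, 0, 0], [0, 0, 0.024]], [[0, 0, 0], [0, 0, 0.024]], [[0, 0, 0], [0, 0, 0.024]]]}}

```text
time_s: 7.35
ee_pos: [0.5394, -0.2573, 0.2508]
ee_rot: [1.865, 2.528, -0.002]
force: [-3.9, -2.7, 5.3]
finger_gap: 0.132
```

```bash
cat > st.py <<'E'
from h import *
s=observe(); print({k:np.round(s[k],3) for k in('force','wrist_torque','finger_gap','time_s')}); plan(s['ee_pos'],np.radians(13))
E
python3 st.py
```

```text
{'force': array([-3.893, -2.69 ,  5.275]), 'wrist_torque': array([-0.557,  0.8  , -0.034]), 'finger_gap': np.float64(0.132), 'time_s': np.float64(7.35)}
pos [ 0.5394 -0.2573  0.2508] shift [0. 0. 0.] rows 0.0
tilt z [-3.e-04 -1.e-03 -1.e+00] yaw y 17.178315610687765 q6 0.8261305541952091
turn deg 4.178315610687768 units 0.023212864503820936 rows 0.486416252699391
```

Emit:
{"name": "arm_command", "arguments": {"steps": [[[0, 0, 0], [0, 0, 0.005]], [[0, 0, 0], [0, 0, 0.005]], [[0, 0, 0], [0, 0, 0.005]], [[0, 0, 0], [0, 0, 0.005]], [[0, 0, 0], [0, 0, 0.003]], [[0, 0, 0], [0, 0, 0]], [[0, 0, 0], [0, 0, 0]], [[0, 0, 0], [0, 0, 0]]]}}

```text
time_s: 8.15
ee_pos: [0.5393, -0.2573, 0.2508]
ee_rot: [1.951, 2.462, -0.002]
force: [-3.5, -3.0, 6.2]
finger_gap: 0.135
```

```bash
python3 st.py
```

```text
{'force': array([-3.484, -3.039,  6.16 ]), 'wrist_torque': array([-0.547,  0.791,  0.005]), 'finger_gap': np.float64(0.135), 'time_s': np.float64(8.15)}
pos [ 0.5393 -0.2573  0.2508] shift [0. 0. 0.] rows 0.0
tilt z [-5.e-04 -1.e-03 -1.e+00] yaw y 13.213292330521305 q6 0.8952906333409483
turn deg 0.21329233052131014 units 0.0011849573917850564 rows 0.0248303062306531
```

Emit:
{"name": "arm_command", "arguments": {"steps": [[[0, 0, 0], [0, 0, 0.004]], [[0, 0, 0], [0, 0, 0.004]], [[0, 0, 0], [0, 0, 0.004]], [[0, 0, 0], [0, 0, 0.004]], [[0, 0, 0], [0, 0, 0]], [[0, 0, 0], [0, 0, 0]], [[0, 0, 0], [0, 0, 0]], [[0, 0, 0], [0, 0, 0]]]}}

```text
time_s: 8.95
ee_pos: [0.5395, -0.257, 0.2508]
ee_rot: [-2.011, -2.413, 0.0]
force: [-3.4, -0.2, 5.4]
finger_gap: 0.134
```

```bash
python3 st.py
```

```text
{'force': array([-3.357, -0.172,  5.402]), 'wrist_torque': array([-0.113,  0.602,  0.349]), 'finger_gap': np.float64(0.134), 'time_s': np.float64(8.95)}
pos [ 0.5395 -0.257   0.2508] shift [0. 0. 0.] rows 0.0
tilt z [-2.e-04 -1.e-04 -1.e+00] yaw y 10.379347055631603 q6 0.9451592867081144
turn deg -2.6206529443683984 units -0.014559183024268878 rows 0.30508183287175766
```

Emit:
{"name": "arm_command", "arguments": {"steps": [[[0, 0, 0], [0, 0, 0.004]], [[0, 0, 0], [0, 0, 0.004]], [[0, 0, 0], [0, 0, 0.004]], [[0, 0, 0], [0, 0, 0]], [[0, 0, 0], [0, 0, 0]], [[0, 0, 0], [0, 0, 0]], [[0, 0, 0], [0, 0, 0]], [[0, 0, 0], [0, 0, 0]]]}}

```text
time_s: 9.75
ee_pos: [0.5392, -0.2573, 0.2508]
ee_rot: [2.057, 2.375, -0.002]
force: [-4.8, -2.4, 6.1]
finger_gap: 0.131
```

```bash
python3 st.py
```

```text
{'force': array([-4.843, -2.357,  6.121]), 'wrist_torque': array([-0.735,  0.994,  0.491]), 'finger_gap': np.float64(0.131), 'time_s': np.float64(9.75)}
pos [ 0.5392 -0.2573  0.2508] shift [0. 0. 0.] rows 0.0
tilt z [-9.0e-04 -1.3e-03 -1.0e+00] yaw y 8.206958080413054 q6 0.9825917363341827
turn deg -4.793041919586952 units -0.026628010664371957 rows 0.557979268869261
```

Torque about z rises to 0.49 N m, against 0.01 for the free cap. So the cap is on its stop and the jar is seated against its pocket. Lifting straight up.

Emit:
{"name": "arm_command", "arguments": {"steps": [[[0, 0, -0.012], [0, 0, 0]], [[0, 0, -0.012], [0, 0, 0]], [[0, 0, -0.02], [0, 0, 0]], [[0, 0, -0.03], [0, 0, 0]], [[0, 0, -0.036], [0, 0, 0]], [[0, 0, -0.045], [0, 0, 0]], [[0, 0, -0.045], [0, 0, 0]], [[0, 0, 0], [0, 0, 0]]], "newtons": 45}}

```text
time_s: 10.55
ee_pos: [0.54, -0.257, 0.3344]
ee_rot: [2.054, 2.371, 0.003]
force: [0.5, -0.1, -2.4]
finger_gap: 0.132
```

```bash
python3 - <<'E'
from h import *
import st
p=camera('wrist'); save(p,'w5.png')
t=camera('top'); r=[r for r in cut_out(t,'tray_in')]
s=camera('scene'); r2=[r for r in cut_out(s,'tray_in')]
for a in r:print(a['conf'],a['centre'],atz(t,a['centre'],.01))
for a in r2:print(a['conf'],a['centre'],atz(s,a['centre'],.01))
m=min(r,key=lambda a:abs(a['centre'][0]-200))['region'].astype(np.uint8)
c=max(cv2.findContours(m,0,1)[0],key=cv2.contourArea); bx=cv2.boxPoints(cv2.minAreaRect(c))
for z in(.0,.028):
  W=np.array([atz(t,u,z) for u in bx]); print(np.round(W,3).tolist(),W.mean(0),[np.round(np.linalg.norm(W[i]-W[i-1]),3) for i in range(4)])
d=W[1]-W[0];print('side yaw',np.degrees(np.arctan2(d[1],d[0])))
E
```

```text
{'force': array([ 0.455, -0.106, -2.35 ]), 'wrist_torque': array([-0.004, -0.035,  0.009]), 'finger_gap': np.float64(0.132), 'time_s': np.float64(10.55)}
pos [ 0.54   -0.257   0.3344] shift [0. 0. 0.] rows 0.0
tilt z [ 0.005  -0.0018 -1.    ] yaw y 8.204349615837964 q6 0.9833720969622591
turn deg -4.795650384162032 units -0.02664250213423351 rows 0.5582829318000038
0.7 [198.3, 212.0] [0.54743461 0.25761299 0.01      ]
0.6 [130.9, 172.7] [0.654455   0.44569872 0.01      ]
0.92 [341.0, 291.3] [0.65185308 0.45366693 0.01      ]
0.84 [302.6, 229.0] [0.54012628 0.25067504 0.01      ]
[[0.501, 0.34, 0.0], [0.633, 0.314, 0.0], [0.604, 0.178, 0.0], [0.472, 0.205, 0.0]] [0.55224811 0.25939025 0.        ] [np.float64(0.137), np.float64(0.135), np.float64(0.139), np.float64(0.135)]
[[0.501, 0.334, 0.028], [0.629, 0.309, 0.028], [0.601, 0.177, 0.028], [0.473, 0.203, 0.028]] [0.55080436 0.25556606 0.028     ] [np.float64(0.133), np.float64(0.131), np.float64(0.135), np.float64(0.131)]
side yaw -10.867273004171123
```

View pics/w5.png

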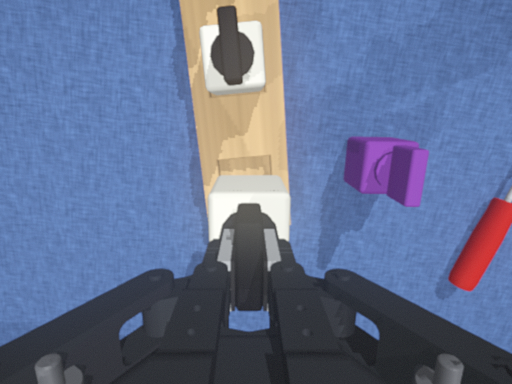

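The jar hangs square to its wing (248,255), so the cap is tight, and the pocket is empty. I'll raise it above the neighbours' wings before travelling to the near tray at about (0.549, 0.255).

Emit:
{"name": "arm_command", "arguments": {"steps": [[[0, 0, -0.04], [0, 0, 0]], [[0, 0, -0.07], [0, 0, 0]], [[0, 0, -0.07], [0, 0, 0]], [[0.04, 0.0065, 0], [0, 0, 0]], [[0.084, 0.0137, 0], [0, 0, 0]], [[0.084, 0.0137, 0], [0, 0, 0]], [[0.084, 0.0137, 0], [0, 0, 0]], [[0.084, 0.0137, 0], [0, 0, 0]]]}}

```text
time_s: 11.6
ee_pos: [0.5421, -0.1028, 0.4007]
ee_rot: [-2.056, -2.373, 0.001]
force: [1.0, 0.2, -2.2]
finger_gap: 0.128
```

Emit:
{"name": "arm_command", "arguments": {"steps": [[[0.084, 0.0137, 0], [0, 0, 0]], [[0.084, 0.0137, 0], [0, 0, 0]], [[0.084, 0.0137, 0], [0, 0, 0]], [[0.084, 0.0137, 0], [0, 0, 0]], [[0.084, 0.0137, 0], [0, 0, 0]], [[0.084, 0.0137, 0], [0, 0, 0]], [[0.084, 0.0137, 0], [0, 0, 0]], [[0.084, 0.0137, 0], [0, 0, 0]]]}}

```text
time_s: 12.4
ee_pos: [0.5469, 0.1696, 0.4008]
ee_rot: [-2.056, -2.374, 0.003]
force: [-0.3, -0.2, -3.0]
finger_gap: 0.129
```

Emit:
{"name": "arm_command", "arguments": {"steps": [[[0.084, 0.0137, 0], [0, 0, 0]], [[0.084, 0.0137, 0], [0, 0, 0]], [[0.04, 0.0065, 0], [0, 0, 0.0]], [[0, 0, 0], [0, 0, 0.025]], [[0, 0, 0], [0, 0, 0.03]], [[0, 0, 0], [0, 0, 0.03]], [[0, 0, 0], [0, 0, 0.02]], [[0, 0, 0], [0, 0, 0]]]}}

```text
time_s: 13.2
ee_pos: [0.5488, 0.2519, 0.4013]
ee_rot: [-2.42, -2.003, 0.002]
force: [1.1, 0.3, -2.1]
finger_gap: 0.129
```

```bash
python3 - <<'E'
from h import *
s=observe(); print({k:np.round(s[k],3) for k in('force','finger_gap','time_s')}); plan([.549,.255,.25],np.radians(-11))
t=camera('top'); p=camera('wrist')
cv2.imwrite('pics/m6.png',np.hstack([cv2.resize(t['img'][140:290,150:350],(400,300)),cv2.resize(p['img'],(400,300))])[:,:,::-1])
for P,z in((t,.02),(p,.01)):
  for a in cut_out(P,'tray_in'):print(a['conf'],a['centre'],atz(P,a['centre'],z))
E
```

```text
{'force': array([ 1.141,  0.298, -2.065]), 'finger_gap': np.float64(0.129), 'time_s': np.float64(13.2)}
pos [0.5488 0.2519 0.4013] shift [ 0.0081 -0.0006  0.3783] rows 3.0274098705123516
tilt z [-1.4e-03 -6.0e-04 -1.0e+00] yaw y -10.756929070599947 q6 2.188815135998015
turn deg 0.2430709294000481 units 0.0013503940522224896 rows 0.028296965005826322
0.97 [211.5, 210.6] [0.55108785 0.22051369 0.02      ]
0.84 [320.0, 14.8] [0.65400491 0.40161216 0.01      ]
0.8 [251.8, 148.1] [0.55783455 0.27696717 0.01      ]
```

View pics/m6.png

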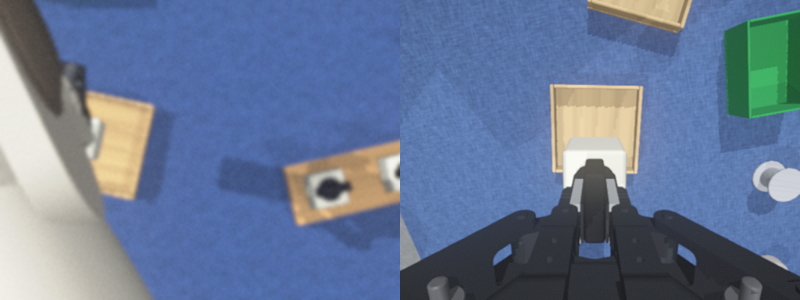

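```bash
python3 - <<'E'
from h import *
p=camera('wrist')
for uv in ([193,110],[310,111]): print(atz(p,uv,.028))
a=np.radians(-11);ex=np.array([np.cos(a),np.sin(a),0]);ey=np.array([-np.sin(a),np.cos(a),0])
W=[atz(p,u,.028) for u in([193,110],[310,111])]
d=W[0]-W[1];print('width',np.linalg.norm(d),'yaw',np.degrees(np.arctan2(d[1],d[0])))
mid=(W[0]+W[1])/2; n=np.array([d[1],-d[0],0])/np.linalg.norm(d)
for sgn in(1,-1): print('centre',mid+sgn*.065*n)
E
```

```text
[0.50310939 0.33118015 0.028     ]
[0.62779535 0.3068868  0.028     ]
width 0.12703052981066748 yaw 168.9748278104729
centre [0.57788299 0.38283379 0.028     ]
centre [0.55302176 0.25523316 0.028     ]
```

The wrist view puts the tray centre at (0.553, 0.255) with yaw −11°. That agrees with the top view to 3 mm. Descending.

Emit:
{"name": "arm_command", "arguments": {"steps": [[[0.009, 0.0085, 0.03], [0, 0, 0]], [[0, 0, 0.065], [0, 0, 0]], [[0, 0, 0.075], [0, 0, 0]], [[0, 0, 0.075], [0, 0, 0]], [[0, 0, 0.065], [0, 0, 0]], [[0, 0, 0.04], [0, 0, 0]], [[0, 0, 0], [0, 0, 0]], [[0, 0, 0], [0, 0, 0]]]}}

```text
time_s: 14.25
ee_pos: [0.5531, 0.2549, 0.2623]
ee_rot: [-2.419, -2.005, 0.001]
force: [0.8, 0.2, -2.3]
finger_gap: 0.127
```

Emit:
{"name": "arm_command", "arguments": {"steps": [[[0, 0, 0.005], [0, 0, 0]], [[0, 0, 0.005], [0, 0, 0]], [[0, 0, 0.005], [0, 0, 0]], [[0, 0, 0], [0, 0, 0]], [[0, 0, 0], [0, 0, 0]], [[0, 0, 0], [0, 0, 0]], [[0, 0, 0], [0, 0, 0]], [[0, 0, 0], [0, 0, 0]]]}}

```text
time_s: 15.05
ee_pos: [0.5531, 0.2549, 0.2565]
ee_rot: [2.419, 2.005, 0.0]
force: [-0.9, -1.2, -2.3]
finger_gap: 0.136
```

Emit:
{"name": "arm_command", "arguments": {"steps": [[[0, 0, 0.005], [0, 0, 0]], [[0, 0, 0.005], [0, 0, 0]], [[0, 0, 0.005], [0, 0, 0]], [[0, 0, 0], [0, 0, 0]], [[0, 0, 0], [0, 0, 0]], [[0, 0, 0], [0, 0, 0]], [[0, 0, 0], [0, 0, 0]], [[0, 0, 0], [0, 0, 0]]]}}

```text
time_s: 15.85
ee_pos: [0.5531, 0.2549, 0.2505]
ee_rot: [2.419, 2.005, 0.0]
force: [0.8, -0.3, -2.4]
finger_gap: 0.134
```

Emit:
{"name": "arm_command", "arguments": {"steps": [[[0, 0, 0.005], [0, 0, 0]], [[0, 0, 0], [0, 0, 0]], [[0, 0, 0.003], [0, 0, 0]], [[0, 0, 0], [0, 0, 0]], [[0, 0, 0], [0, 0, 0]], [[0, 0, 0], [0, 0, 0]], [[0, 0, 0], [0, 0, 0]], [[0, 0, 0], [0, 0, 0]]]}}

```text
time_s: 16.65
ee_pos: [0.5531, 0.2549, 0.2473]
ee_rot: [2.419, 2.005, 0.0]
force: [0.0, -0.2, -2.5]
finger_gap: 0.131
```

Emit:
{"name": "arm_command", "arguments": {"steps": [[[0, 0, 0.003], [0, 0, 0]], [[0, 0, 0], [0, 0, 0]], [[0, 0, 0.003], [0, 0, 0]], [[0, 0, 0], [0, 0, 0]], [[0, 0, 0], [0, 0, 0]], [[0, 0, 0], [0, 0, 0]], [[0, 0, 0], [0, 0, 0]], [[0, 0, 0], [0, 0, 0]]]}}

```text
time_s: 17.45
ee_pos: [0.553, 0.2549, 0.2458]
ee_rot: [2.419, 2.004, 0.001]
force: [-2.5, -0.8, 6.2]
finger_gap: 0.13
```

Emit:
{"name": "arm_command", "arguments": {"steps": [[[0, 0, 0.003], [0, 0, 0]], [[0, 0, 0], [0, 0, 0]], [[0, 0, 0], [0, 0, 0]], [[0, 0, 0], [0, 0, 0]], [[0, 0, 0], [0, 0, 0]], [[0, 0, 0], [0, 0, 0]], [[0, 0, 0], [0, 0, 0]], [[0, 0, 0], [0, 0, 0]]]}}

```text
time_s: 18.25
ee_pos: [0.553, 0.2548, 0.2457]
ee_rot: [2.419, 2.004, 0.003]
force: [-6.0, -1.9, 12.3]
finger_gap: 0.13
```

Contact with the floor at TCP z 0.246. I'll relieve the press, release and retreat.

Emit:
{"name": "arm_command", "arguments": {"steps": [[[0, 0, -0.003], [0, 0, 0]], [[0, 0, 0], [0, 0, 0]], [[0, 0, 0], [0, 0, 0]], [[0, 0, 0], [0, 0, 0]], [[0, 0, 0], [0, 0, 0]], [[0, 0, 0], [0, 0, 0]], [[0, 0, 0], [0, 0, 0]], [[0, 0, 0], [0, 0, 0]]]}}

```text
time_s: 19.05
ee_pos: [0.5531, 0.2549, 0.2458]
ee_rot: [2.419, 2.004, 0.002]
force: [-2.2, -0.8, 7.4]
finger_gap: 0.132
```

Emit:
{"name": "arm_command", "arguments": {"steps": [[[0, 0, 0], [0, 0, 0]], [[0, 0, 0], [0, 0, 0]], [[0, 0, 0], [0, 0, 0]], [[0, 0, 0], [0, 0, 0]], [[0, 0, 0], [0, 0, 0]], [[0, 0, 0], [0, 0, 0]], [[0, 0, 0], [0, 0, 0]], [[0, 0, 0], [0, 0, 0]]], "hand": 0.6}}

```text
time_s: 19.85
ee_pos: [0.5531, 0.2548, 0.2448]
ee_rot: [2.419, 2.005, 0.0]
force: [0.2, -0.4, -0.1]
finger_gap: 0.601
```

Emit:
{"name": "arm_command", "arguments": {"steps": [[[0, 0, -0.02], [0, 0, 0]], [[0, 0, -0.03], [0, 0, 0]], [[0, 0, -0.05], [0, 0, 0]], [[0, 0, -0.08], [0, 0, 0]], [[0, 0, -0.08], [0, 0, 0]], [[0, 0, -0.08], [0, 0, 0]], [[0, 0, -0.04], [0, 0, 0]], [[0, 0, 0], [0, 0, 0]]]}}

```text
time_s: 20.65
ee_pos: [0.5531, 0.2549, 0.4009]
ee_rot: [2.418, 2.004, 0.009]
force: [0.5, -0.4, -0.1]
finger_gap: 0.6
```

Emit:
{"name": "arm_command", "arguments": {"steps": [[[-0.08, 0, 0], [0, 0, 0]], [[-0.08, 0, 0], [0, 0, 0]], [[-0.08, 0, 0], [0, 0, 0]], [[0, 0, 0], [0, 0, 0]], [[0, 0, 0], [0, 0, 0]], [[0, 0, 0], [0, 0, 0]], [[0, 0, 0], [0, 0, 0]], [[0, 0, 0], [0, 0, 0]]]}}

```text
time_s: 21.45
ee_pos: [0.5353, 0.1612, 0.3965]
ee_rot: [-2.418, -2.006, 0.001]
force: [-0.2, -0.3, 0.1]
finger_gap: 0.601
```

```bash
python3 - <<'E'
from h import *
s=observe(); print({k:np.round(s[k],3) for k in('force','finger_gap','time_s','ee_pos')})
c=camera('scene'); p=camera('wrist')
cv2.imwrite('pics/m7.png',np.hstack([cv2.resize(c['img'][120:360,130:430],(400,320)),cv2.resize(p['img'],(400,320))])[:,:,::-1])
E
```

```text
{'force': array([-0.18 , -0.316,  0.103]), 'finger_gap': np.float64(0.601), 'time_s': np.float64(21.45), 'ee_pos': array([0.535, 0.161, 0.397])}
```

View pics/m7.png

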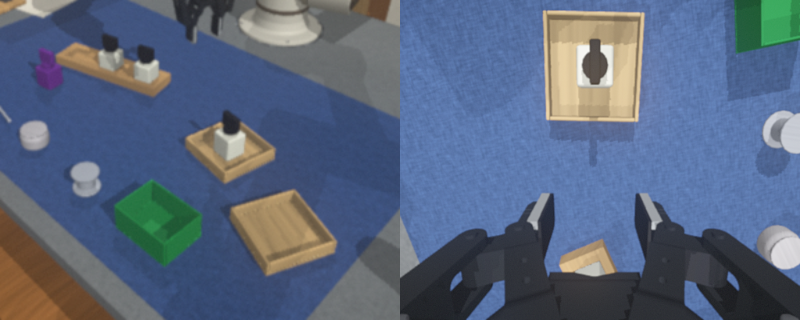

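The jar stands upright in the near tray at (595,65) in the wrist panel, with its wing parallel to the jar's sides. Both tight jars are still in the rack and the gripper is clear.

```bash
python3 -c "
from station import close_job; print(close_job())"
```

```text
the job is handed in; nothing more can be done
None
```

I tightened the loose cap in the rack, then lifted that jar by its wing and set it upright in the tray nearest the base. I handed the job in at about 21.5 s; no verdict is reported.

- **Tightening:** I turned the cap about 44° clockwise in all, to about 5° past the row to take up the pocket play. The resisting torque rose to 0.49 N m, well above the 0.01 N m of a free cap.
- **Final view:** the wing is parallel to the jar's sides and the jar is near the middle of the tray. Both tight jars are still in the rack, and the gripper is clear with close to zero force.
- **Disagreements:** my camera fits of the wing height gave about 83 mm, against roughly 88 mm from the sizes given. An early fit using the first wrist view was poor (61 to 65 mm), so I dropped it. I set the grip height to suit both 83 and 88 mm, and the grip held. The tray centre agreed to about 3 mm between the top and wrist views; the scene view put it about 1 cm off, and I did not use it.

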